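Reset the batch counter through its recessed button

TASK

The parts brush has been left lying on the sloping panel of the batch counter, over the recessed reset button: take it off and lay it flat on the blue mat. Then take the orange-handled probe from its leaning cradle, with its steel tip press the red button down to its stop at the bottom of the yellow-ringed well, gently, keep it down for about half a second, and put the probe back in the cradle as it stood. Leave the other things on the worktop as they are.

Things in the scene. Friction and masses are not known exactly. Their poses are not given: they have to be found in the camera images.
- counter: Fixed batch counter: grey panel case 180 x 170 x 30 mm, black trim, green display, keys, a yellow-ringed well; 140 mm high. Origin at the worktop under the case's middle; x up the slope (ahead), y left, z up. The panel slopes 30 degrees: in this frame its normal is (-0.5, 0, 0.866), up the slope (0.866, 0, 0.5), middle of its face (-0.015, 0, 0.086). Ledge 10 mm high on its lower edge.
- well_mouth (a point): Centre of the well's mouth in the panel's face, at (-0.002, -0.035, 0.0935) in the counter's frame. The well is a round hole 18 mm in diameter, square to the panel (its axis is the panel's normal, 30 degrees from vertical), with a 2 mm bevel; the button's face lies 12 mm below the mouth.
- button_top (a point): Middle of the red button's face (15.6 mm in diameter), 12 mm down the well from its mouth when not pressed; moves with the button; it is turned as the panel is, its z axis being the panel's outward normal.
- reset_button (a joint): Travel of the red spring button into the well, m: 0 when free, 0.006 at its stop. It begins to move at about 1.5 N and takes about 5 N at the stop; beyond 0.0045 it counts as pressed. It springs back.
- parts_brush: Loose parts brush, wooden handle, 160 x 27 x 14 mm (solid section 24 x 12 mm), about 50 g. Origin near mid-length, on its underside; y along its length, x across it, z out of its top. At first it lies along the panel's slope, 30 degrees from level, its +y end down on the ledge, and covers the well.
- mat: Blue plastic mat, fixed, 80 x 190 x 3 mm (x, y, z). Origin under its middle, at the worktop.
- cradle: Cradle: base 90 x 120 x 10 mm, post, black V trough. Origin under the base's middle. The resting probe leans 25 degrees: its z axis is (0, -0.423, 0.906), its tip at (0, 0.038, 0.025) in this frame. The trough holds the handle's lower 50 mm from the -y side and is open to +y; its end stands on a forked foot (slot 15 mm wide, open to +y). Upper 50 mm are free.
- cradle_seat (a point): Point of the cradle where the middle of the handle's lower end rests, at (0, 0, 0.106) in the cradle's frame.
- probe: Loose probe, 190 mm long, about 80 g: a blunt steel shaft 7 mm in diameter and 90 mm long with a round orange handle 22 mm in diameter and 100 mm long. Origin at the steel tip, z along the shaft towards the handle (its turn about z is of no account). It stands in the cradle leaning 25 degrees from vertical.
- probe_shoulder (a point): Middle of the handle's lower end on the probe's axis, 90 mm from the tip.
- probe_grip (a point): Point on the probe's axis in the handle's free upper half, 168 mm from the tip, 22 mm from the handle's end: a good place to grip.
- spray_can: Bystander, loose: white and blue spray can with a red cap, 53 mm in diameter, 176 mm high, standing at the right near the vice.
- gauge_block: Bystander, loose: grey steel block 20 x 35 x 26 mm standing on the worktop in front of the counter.
- yellow_cap_1: Bystander, loose: yellow screw cap, 58 mm in diameter, 12 mm high, lying near the worktop's front edge.

How it is judged:
On the way, in this order (a step that is already met when the one before it is completed fails the run):
1. the brush lies flat on the blue mat, released (x of parts_brush in the frame of mat between -0.04 and 0.04 m and y of parts_brush in the frame of mat between -0.095 and 0.095 m and height (world z) of parts_brush below 0.02 m and angle between parts_brush's own z axis and vertical below 0.2 rad and contact force between parts_brush and mat above 0.05 N and contact force between the fingers and parts_brush below 0.05 N and linear speed of parts_brush below 0.03 m/s), for 0.2 s.
2. the probe's tip holds the button pressed (value of joint reset_button above 0.0045 m and contact force between probe and counter above 0.8 N and distance between probe and button_top below 0.012 m), for 0.3 s.
At the end, for the whole second after the job is handed in: The brush lies flat on the mat (its middle over the mat, tilt under 0.2 rad), the probe rests in the cradle (lower end of its handle within 12 mm of the seat, leaning 0.30 to 0.57 rad), both released and at rest, and the button has sprung back (under 2 mm) (all of step 1 and distance between probe_shoulder and cradle_seat below 0.012 m and angle between probe's own z axis and vertical between 0.3 and 0.57 rad and contact force between probe and cradle above 0.1 N and contact force between the fingers and probe below 0.05 N and linear speed of probe below 0.03 m/s and value of joint reset_button below 0.002 m); the robot touches nothing.
It fails at once if the probe is rammed into the counter (over 30 N) (contact force between probe and counter above 30 N).
It fails at once if a bystander is disturbed (moved by more than 30 mm) (distance of any of spray_can, gauge_block, yellow_cap_1 from where it was at the start of the episode above 0.03 m).
It also fails if it takes over 69 s, if anything falls off the work surface, if the arm or the gripper's body presses on something with over 40 N, if the wrist force passes 120 N, or if a joint passes its speed limit or range.

ROBOT

A 6-joint arm with a two-finger parallel gripper is mounted at the origin on a cart in front of the work surface, level with it; the furniture and walls round the work are solid. World frame = base frame: x ahead of the robot, y to its left, z up, the work surface at z = 0. Lengths are in m, angles in rad, forces in N, time in s.
With the tool pointing down it reaches from about 0.375 to 0.9 m from the base axis. Payload 3.1 kg.
Tool frame: the origin (TCP) lies midway between the tips of the shut fingers; the grasp point (between the pads) lies 19 mm behind it; z points along the fingers, y is the line along which they close (so a half turn about z gives the same grasp; the last joint's range is limited). The gripper opens to 85 mm and grips with 20 to 120 N. Pads are 22 mm wide; open, the fingers measure 114 mm over their backs; the gripper's body (76 mm by 85 mm) begins 54 mm behind the grasp point. The pads swing forward as they close: fully open they stand 13 mm farther back than shut.
Start: joints at [-0.178, 0.527, 1.433, -0, 1.181, -0.178], TCP at [0.625, 0, 0.231] pointing down, gripper open.
Joint ranges: [-3.08, 3.08], [-0.75, 2.2], [0.22, 2.44], [-1.43, 4.57], [0, 2.65], [-2.85, 2.85]. Speed limits (rad/s): [2.79, 2.79, 3.14, 3.14, 3.14, 3.14].

INTERFACE

Orientations are given as a unit quaternion [x, y, z, w].
In Python, from station import manip gives the robot as it stands.
- The arm moves only by the tool step_arm, never from a script. Its argument "targets" is text: rows parted by semicolons, each of 4 numbers parted by spaces: the shift along the tool's x, y, z in mm, then the turn about the tool's z in degrees. A call has 1 to 12 rows; each row is the pose to reach, as a shift and turn from the pose commanded when the call began, along the tool's axes at that moment; what a row does not reach only later rows make up. A row lasts 1/10 s, in which the tool goes at most 50 mm and 8.59 degrees, less where a joint would pass 70% of its speed; a pose out of reach is approached as far as the arm can. A call with a gripper value outside its range is refused whole. "gripper" is the closure, from 0 (fully open) to 1 (shut), set as the call begins (left out, the last holds). The fingers move at their own pace and stop on an object; "squeeze" is the grip in N (left out, the last holds). Time passes only in rows, so rows that repeat a pose let the fingers close. It gives the time, the measured TCP pose, the force, the opening and the grip force at its end, in the units of the state.
- manip.sense(): the state, without advancing time (a new reading comes with each control period).
- manip.snapshot(name): name is "scene" or "side" or "wrist"; returns the picture (384x512x3 uint8, red, green, blue); there is no depth.
- manip.get_calibration(name): a dict with "fov_y" (degrees; the focal length in pixels is half the picture's height over the tangent of half this angle, whatever the lens; pixels are square), "cx", "cy" (the principal point, pixels), "extrinsics" (4x4, takes a point from camera to world coordinates); the wrist camera has in their place "tool_from_camera" (4x4, takes a point from camera to tool coordinates, whose origin is the TCP and whose axes are the flange's). Camera axes: x right, y down, z forward; pixel columns grow to the right and rows downward; lengths in m; the calibration is good to about 2 mm. A picture is of the moment at which its call begins: read the wrist's pose just before it. get_calibration takes no time and is no camera call.
- manip.sign_off(): hands the job in; it is judged then, once.
Trained networks look in the newest picture that a camera, given by its name, has taken for a name from the list of things; names that differ only in an ending like _2 or _b are one class to them, and where a whole thing is asked for, a point or a joint stands for the part that bears it (a point fixed in the world has none). Each returns a list of dicts, best first, with "p" (0 to 1); they miss things now and then, are a little off and sometimes report something else, mostly with a low value. They report only what shows in the picture. A call takes as long as a camera call.
- manip.recognise(camera, query): "position" ([column, row] in pixels, amid what is visible of it).
- manip.masks_of(camera, query): "pixels" (384x512 bool, what is visible of it) and "position" ([column, row] in pixels, amid what is visible of it).
- manip.mark_of(camera, query): "position" ([column, row] in pixels: a listed point, or the origin of a listed thing).
The state is a dict: "t": time; "q": joint angles; "qd": joint speeds; "tau": joint torques, N m; "tcp_pos": TCP position; "tool_rot": TCP orientation; "force": force on the tool from outside, world axes, zero at the start; "ft_torque": the same for the moment, N m; "finger_gap": opening from 0.0 (shut) to 1.0 (fully open); "gripper_force": force on a finger pad.
Only numpy, scipy, OpenCV 4.12 (cv2) and the standard library are available. Lean on these libraries where they do the work, as an engineer would, in place of code of your own. Each camera call takes 0.05 s, during which the arm holds its last target. There are 200 camera calls.

## Working session

There is one attempt and no reset: what is moved stays moved. The work goes in short steps, Python scripts to look and compute and a tool call to move; the robot and the scene stay as the last step left them, time stands still between calls to the robot, and variables do not carry over. Pictures are saved under pics/ and viewed, at most 10 in all, crops included, and the job is handed in when it is done.

Besides the shell and the picture viewer there is one more tool, called by a JSON object that holds its "op" and its "data", one argument or row to a line. step_arm: Moves the arm, as the interface text tells. Its arguments: {"type":"object","properties":{"targets":{"type":"string"},"gripper":{"type":"number"},"squeeze":{"type":"number"}},"required":["targets"]}

```bash
mkdir -p pics; ls
cat > h.py <<'E'
import numpy as np, cv2, json
from scipy.spatial.transform import Rotation as R
from station import manip
def cam(name, s=None):
    c=manip.get_calibration(name)
    f=192/np.tan(np.radians(c["fov_y"])/2)
    if name=="wrist":
        s=s or manip.sense(); T=np.eye(4); T[:3,:3]=R.from_quat(s["tool_rot"]).as_matrix(); T[:3,3]=s["tcp_pos"]
        E=T@np.array(c["tool_from_camera"])
    else: E=np.array(c["extrinsics"])
    return f,c["cx"],c["cy"],E
def ray(C,px):
    f,cx,cy,E=C
    d=E[:3,:3]@np.array([(px[0]-cx)/f,(px[1]-cy)/f,1]); return E[:3,3],d/np.linalg.norm(d)
def atz(C,px,z):
    o,d=ray(C,px); return o+d*(z-o[2])/d[2]
def proj(C,p):
    f,cx,cy,E=C; q=E[:3,:3].T@(np.asarray(p)-E[:3,3]); return [f*q[0]/q[2]+cx,f*q[1]/q[2]+cy]
def tri(rs):
    A=sum(np.eye(3)-np.outer(d,d) for o,d in rs); b=sum((np.eye(3)-np.outer(d,d))@o for o,d in rs)
    p=np.linalg.solve(A,b); return p,[np.linalg.norm(np.cross(p-o,d)) for o,d in rs]
def snap(name,fn=None):
    s=manip.sense(); im=manip.snapshot(name)
    if fn: cv2.imwrite("pics/"+fn,cv2.cvtColor(im,cv2.COLOR_RGB2BGR))
    return cam(name,s),im
def best(l,k="position"): return (np.round(l[0][k],1),round(l[0]["p"],2)) if l else (None,0)
E
cat > a.py <<'E'
from h import *
np.set_printoptions(precision=4,suppress=True)
ims={};C={}
for n in ["scene","side","wrist"]:
    C[n],ims[n]=snap(n)
cv2.imwrite("pics/a.png",cv2.cvtColor(np.vstack([ims["scene"][:,:,:],ims["side"]]),cv2.COLOR_RGB2BGR)[:, :])
a=cv2.imread("pics/a.png"); cv2.imwrite("pics/a.png",cv2.resize(np.hstack([a[:384],a[384:]]),(800,300),interpolation=cv2.INTER_AREA))
for q in ["counter","parts_brush","mat","cradle","cradle_seat","probe","probe_shoulder","probe_grip","well_mouth","spray_can","gauge_block","yellow_cap_1"]:
    rs=[];o=[]
    for n in C:
        m=manip.mark_of(n,q); b=best(m); o.append(b)
        if m and m[0]["p"]>.4: rs.append(ray(C[n],m[0]["position"]))
    print(q,*[(list(b[0]) if b[0] is not None else None,b[1]) for b in o], tri(rs) if len(rs)>1 else "")
s=manip.sense();print(s["t"],s["tcp_pos"],R.from_quat(s["tool_rot"]).as_matrix())
E
python3 a.py
```

```text
pics
counter ([np.float64(205.8), np.float64(241.9)], 0.92) ([np.float64(210.9), np.float64(252.9)], 0.64) ([np.float64(247.3), np.float64(153.5)], 0.91) (array([ 0.6128,  0.0206, -0.0115]), [np.float64(0.001098807740334805), np.float64(0.0012974806629004805), np.float64(0.0022460052820611233)])
parts_brush ([np.float64(221.5), np.float64(211.4)], 0.96) ([np.float64(227.4), np.float64(219.3)], 0.59) ([np.float64(218.0), np.float64(191.7)], 0.57) (array([ 0.5825, -0.0109,  0.0725]), [np.float64(0.004750200336673942), np.float64(0.0048474002613848755), np.float64(0.0007907667571408001)])
mat ([np.float64(296.2), np.float64(206.9)], 0.73) ([np.float64(315.1), np.float64(217.9)], 0.68) (None, 0) (array([ 0.4338, -0.1702,  0.0225]), [np.float64(0.0008624802416088588), np.float64(0.0008624802416088101)])
cradle ([np.float64(247.6), np.float64(293.0)], 0.95) ([np.float64(258.0), np.float64(310.4)], 0.9) (None, 0) (array([ 0.4479,  0.1233, -0.0263]), [np.float64(0.0001727121287864264), np.float64(0.00017271212878645177)])
cradle_seat ([np.float64(245.7), np.float64(261.7)], 0.83) ([np.float6
[... 1423 characters left out ...]
4), np.float64(0.009618854653218665)])
gauge_block ([np.float64(281.1), np.float64(236.4)], 0.5) ([np.float64(295.0), np.float64(247.0)], 0.73) ([np.float64(129.1), np.float64(211.3)], 0.93) (array([ 0.4422, -0.0635, -0.0003]), [np.float64(0.005294873662607233), np.float64(0.0027903075866538662), np.float64(0.005061931566932544)])
yellow_cap_1 ([np.float64(288.4), np.float64(250.0)], 0.56) ([np.float64(306.0), np.float64(263.7)], 0.93) ([np.float64(89.5), np.float64(176.8)], 0.86) (array([ 0.4007, -0.0123,  0.0075]), [np.float64(0.004879009862319507), np.float64(0.0010913410778408516), np.float64(0.00449186258415382)])
1.95 [0.625  0.     0.2313] [[-0.  1. -0.]
 [ 1.  0.  0.]
 [ 0. -0. -1.]]
```

View pics/a.png

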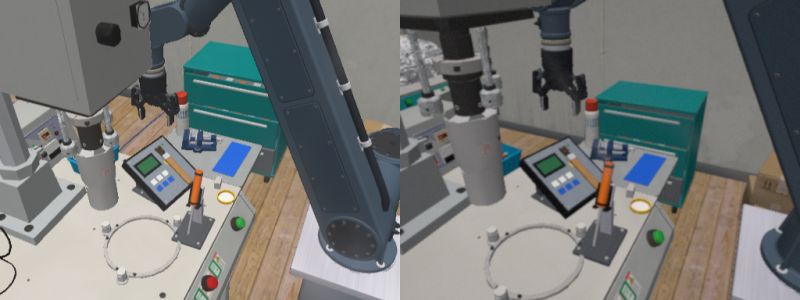

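```bash
cat > b.py <<'E'
from h import *
from scipy.optimize import least_squares
np.set_printoptions(precision=4,suppress=True)
C={}
for n in ["scene","side","wrist"]:
    C[n],im=snap(n); 
    if n=="wrist": w=im.copy()
def fit(pts,x0,extra=None):
    obs=[]
    for q,p in pts.items():
        for n in C:
            m=manip.mark_of(n,q)
            if m and m[0]["p"]>.45: obs.append((C[n],p,m[0]["position"],n,q))
    def W(x,p):
        c,s=np.cos(x[2]),np.sin(x[2]); return [x[0]+c*p[0]-s*p[1],x[1]+s*p[0]+c*p[1],p[2]]
    f=lambda x:np.concatenate([np.subtract(proj(o[0],W(x,o[1])),o[2]) for o in obs])
    r=least_squares(f,x0,loss="soft_l1",f_scale=2); print(r.x,np.degrees(r.x[2])); 
    for o,e in zip(obs,f(r.x).reshape(-1,2)): print("  ",o[3],o[4],e)
    return r.x
sh=[0,0,.106]
cr=fit({"cradle":[0,0,0],"cradle_seat":sh,"probe_shoulder":sh,"probe_grip":[0,.038-.423*.168,.025+.906*.168],"probe":[0,.038,.025]},[.44,.14,0])
def mask(n,q):
    m=manip.masks_of(n,q); return m[0]["pixels"].astype(np.uint8) if m else None
# mat
for n in ["scene","side"]:
    k=mask(n,"mat"); c=max(cv2.findContours(k,0,2)[0],key=cv2.contourArea)[:,0]
    g=np.float32([atz(C[n],p,.003)[:2] for p in c]); r=cv2.minAreaRect(g*1000); print("mat",n,r, g.min(0),g.max(0))
# brush in wrist: panel-plane rectification
k=mask("wrist","parts_brush"); c=max(cv2.findContours(k,0,2)[0],key=cv2.contourArea)
w2=w.copy(); cv2.drawContours(w2,[c],-1,(255,0,255),1)
b=cv2.minAreaRect(c); print("brush wrist px",b)
kc=mask("wrist","counter"); cc=max(cv2.findContours(kc,0,2)[0],key=cv2.contourArea); cv2.drawContours(w2,[cc],-1,(0,255,255),1)
print("counter hull px",cv2.approxPolyDP(cv2.convexHull(cc),8,True)[:,0].tolist())
co=fit({"counter":[0,0,0],"well_mouth":[-.002,-.035,.0935]},[.613,.02,-.2])
X=np.array([[.866,0,.5],[0,1,0],[-.5,0,.866]]).T
for u,v in [(-.085,-.09),(.085,-.09),(.085,.09),(-.085,.09)]:
    p=X@[u,v,0]+[-.015,0,.086]; cth,sth=np.cos(co[2]),np.sin(co[2])
    q=proj(C["wrist"],[co[0]+cth*p[0]-sth*p[1],co[1]+sth*p[0]+cth*p[1],p[2]]); cv2.circle(w2,tuple(int(t) for t in q),3,(255,0,0),-1)
cv2.imwrite("pics/b.png",cv2.cvtColor(w2,cv2.COLOR_RGB2BGR))
E
python3 b.py
```

```text
[ 0.4373  0.1481 -0.0299] -1.7149789870384298
   scene cradle [-0.7396  0.2298]
   side cradle [-0.2478  3.3646]
   wrist cradle [-0.1767  4.2252]
   scene cradle_seat [-3.5078  0.1792]
   side cradle_seat [ 0.1615 -1.0795]
   wrist cradle_seat [-0.292  -2.0622]
   scene probe_shoulder [-1.6078 -2.7208]
   side probe_shoulder [1.0615 0.1205]
   wrist probe_shoulder [-1.492   0.5378]
   scene probe_grip [-0.3028 -0.3341]
   side probe_grip [-0.6951  0.2972]
   scene probe [ 1.5978 -3.9042]
   side probe [-1.3778 -0.3823]
mat scene ((446.50445556640625, -212.615966796875), (188.86309814453125, 78.10614776611328), 87.9592056274414) [ 0.4052 -0.3064] [ 0.4881 -0.1183]
mat side ((447.0458068847656, -212.3452606201172), (193.1082305908203, 81.38483428955078), 88.10973358154297) [ 0.4058 -0.3092] [ 0.4898 -0.1156]
brush wrist px ((237.18435668945312, 159.90863037109375), (188.9783935546875, 201.64268493652344), 16.144338607788086)
counter hull px [[174, 57], [354, 92], [291, 279], [148, 207]]
[ 0.6105  0.0223 -0.1198] -6.863857485574993
   scene counter [ 0.5239 -0.8149]
   side counter [ 1.0219 -4.2359]
   wrist counter [-0.0131  0.6042]
   scene well_mouth [-1.6791 -3.2178]
   side well_mouth [-0.5658 -2.8636]
   wrist well_mouth [-0.8409 -4.5791]
```

View pics/b.png

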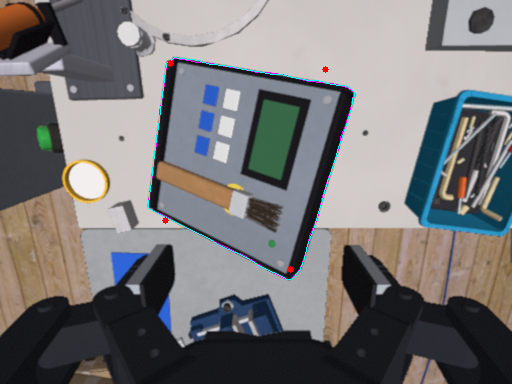

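```bash
cat > c.py <<'E'
from h import *
from scipy.optimize import least_squares
np.set_printoptions(precision=4,suppress=True)
C=cam("wrist")
X=np.array([[.866,0,.5],[0,1,0],[-.5,0,.866]]).T
P=[X@[u,v,0]+[-.015,0,.086] for u,v in [(-.085,.09),(.085,.09),(.085,-.09),(-.085,-.09)]]+[np.array([-.002,-.035,.0935])]
obs=[(174,60),(347,94),(288,272),(151,205),(233.6,201.2)]
W=lambda x,p:np.array([x[0]+np.cos(x[2])*p[0]-np.sin(x[2])*p[1],x[1]+np.sin(x[2])*p[0]+np.cos(x[2])*p[1],p[2]])
f=lambda x:np.concatenate([np.subtract(proj(C,W(x,p)),o) for p,o in zip(P,obs)])
r=least_squares(f,[.61,.02,-.2],loss="soft_l1",f_scale=3); x=r.x; print(x,np.degrees(x[2]),f(x).reshape(-1,2))
n=W([0,0,x[2]],X[:,2]); p0=W(x,np.array([-.015,0,.086]))
def onp(px,h):
    o,d=ray(C,px); t=((p0+n*h-o)@n)/(d@n); return o+t*d
k=lambda p:(onp(p,.012))
a,b=k((158,171)),k((279,218)); print("brush ends",a,b,np.linalg.norm(a-b),np.degrees(np.arctan2(*(b-a)[[1,0]])))
print("width",np.linalg.norm(k((205,181))-k((199,197))), "mid", (a+b)/2, "ferrule",k((238,203)))
E
python3 c.py
```

```text
[ 0.6137  0.018  -0.2765] -15.841911502473955 [[ 14.5234  -3.5971]
 [ -4.3081  -2.5749]
 [-10.4193   7.0431]
 [  7.2128   6.3662]
 [  1.0225  -0.3631]]
brush ends [0.5123 0.0081 0.0538] [ 0.6453 -0.0193  0.1319] 0.15665035847739678 -11.630104571047024
width 0.019212863024273323 mid [ 0.5788 -0.0056  0.0928] ferrule [ 0.6069 -0.0123  0.1095]
```

{"op": "step_arm", "data": {
  "targets": "0 -66 40 -26; 0 -66 80 -78;0 -66 80 -78;0 -66 80 -78;0 -66 80 -78;0 -66 80 -78;0 -66 80 -78;0 -66 80 -78;0 -66 80 -78;0 -66 80 -78;0 -66 80 -78",
  "gripper": 0.45,
  "squeeze": 30
}}

```text
t: 4.45
tcp_pos: [0.5591, 0.0, 0.1514]
tool_rot: [0.106, 0.994, -0.0, 0.0]
force: [-1.0, -0.4, -0.9]
finger_gap: 0.551
gripper_force: 0.0
```

Run:
```python
from h import *
C,im=snap("wrist","c.png")
s=manip.sense(); print(s["t"],s["tcp_pos"],R.from_quat(s["tool_rot"]).as_matrix().round(3),s["finger_gap"],s["q"])
print(best(manip.mark_of("wrist","parts_brush")))
```

```text
4.5 [5.59052508e-01 3.05362482e-05 1.51370387e-01] [[-0.978  0.21   0.   ]
 [ 0.21   0.978 -0.   ]
 [-0.    -0.    -1.   ]] 0.5489582871447697 [-1.99802357e-01  5.46864664e-01  1.67595486e+00 -4.99400515e-05
  9.18613752e-01 -1.55866254e+00]
(array([251.6, 234.8]), 0.89)
```

View pics/c.png

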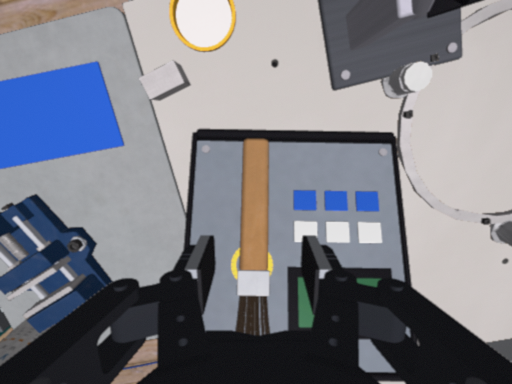

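{"op": "step_arm", "data": {
  "targets": "0 0 40 0;0 0 64 0;0 0 70 0;0 0 73 0;0 0 73 0",
  "gripper": 0.58
}}

```text
t: 5.05
tcp_pos: [0.5596, -0.0001, 0.0788]
tool_rot: [0.105, 0.994, -0.0, 0.001]
force: [0.1, -0.1, 0.2]
finger_gap: 0.421
gripper_force: 0.0
```

{"op": "step_arm", "data": {
  "targets": "0 0 2 0;0 0 4 0;0 0 4 0"
}}

```text
t: 5.35
tcp_pos: [0.5592, -0.0, 0.0748]
tool_rot: [0.105, 0.995, -0.0, 0.0]
force: [-0.6, 0.2, -0.0]
finger_gap: 0.421
gripper_force: 0.0
```

{"op": "step_arm", "data": {
  "targets": "0 0 2 0;0 0 3 0;0 0 3 0"
}}

```text
t: 5.65
tcp_pos: [0.5594, -0.0, 0.0721]
tool_rot: [0.104, 0.995, -0.0, 0.001]
force: [-0.9, 0.1, 5.3]
finger_gap: 0.428
gripper_force: 2.5
```

{"op": "step_arm", "data": {
  "targets": "0 0 0 0;0 0 0 0;0 0 0 0;0 0 0 0;0 0 0 0",
  "gripper": 0.9,
  "squeeze": 30
}}

```text
t: 6.15
tcp_pos: [0.5584, -0.0006, 0.0725]
tool_rot: [0.104, 0.995, -0.001, -0.0]
force: [-3.2, -2.5, 9.6]
finger_gap: 0.268
gripper_force: 33.9
```

{"op": "step_arm", "data": {
  "targets": "0 0 -40 0;0 0 -85 0;12 -35 -95 8;24 -70 -95 16;37 -105 -95 24;50 -140 -95 33;62 -175 -95 41;74 -209 -95 50;74 -209 -95 58;74 -209 -95 67;74 -209 -95 76;74 -209 -95 80"
}}

```text
t: 7.35
tcp_pos: [0.4428, -0.1891, 0.1662]
tool_rot: [0.721, 0.693, -0.0, -0.0]
force: [-0.3, 0.1, -0.3]
finger_gap: 0.269
gripper_force: 30.0
```

Run:
```python
from h import *
ims=[]
for n in ["side","wrist"]:
    C,im=snap(n); ims.append(im)
cv2.imwrite("pics/d.png",cv2.cvtColor(cv2.resize(np.hstack(ims),(800,300),interpolation=cv2.INTER_AREA),cv2.COLOR_RGB2BGR))
s=manip.sense(); print(s["t"],s["tcp_pos"],R.from_quat(s["tool_rot"]).as_matrix().round(3),s["finger_gap"])
```

```text
7.45 [ 0.44293161 -0.18896826  0.16620791] [[ 0.035  0.999 -0.   ]
 [ 0.999 -0.035  0.   ]
 [ 0.    -0.    -1.   ]] 0.27179378334509935
```

View pics/d.png

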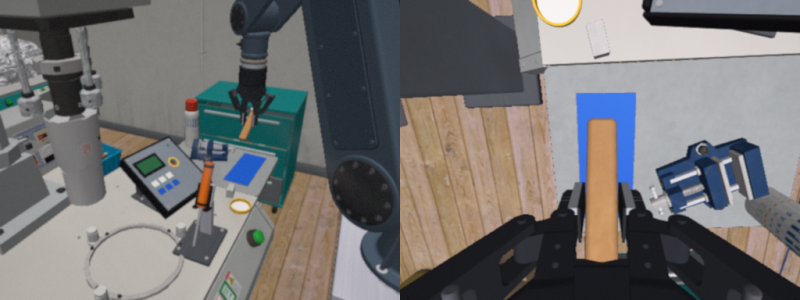

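{"op": "step_arm", "data": {
  "targets": "0 0 45 0;0 0 90 0;0 0 115 0;0 0 122 0;0 0 122 0",
  "squeeze": 20
}}

```text
t: 7.95
tcp_pos: [0.4428, -0.1887, 0.0436]
tool_rot: [0.719, 0.695, -0.0, -0.001]
force: [-0.3, 0.1, -1.1]
finger_gap: 0.269
gripper_force: 30.0
```

{"op": "step_arm", "data": {
  "targets": "0 0 4 0;0 0 8 0;0 0 12 0;0 0 16 0;0 0 20 0;0 0 24 0;0 0 27 0;0 0 30 0;0 0 32 0;0 0 32 0"
}}

```text
t: 8.95
tcp_pos: [0.4452, -0.191, 0.0134]
tool_rot: [0.719, 0.695, 0.0, 0.003]
force: [0.2, -3.3, 4.4]
finger_gap: 0.27
gripper_force: 32.1
```

{"op": "step_arm", "data": {
  "targets": "0 0 2 0;0 0 4 0;0 0 5 0",
  "squeeze": 20
}}

```text
t: 9.25
tcp_pos: [0.4451, -0.1909, 0.0084]
tool_rot: [0.719, 0.695, 0.0, 0.003]
force: [-0.3, -2.8, 5.1]
finger_gap: 0.274
gripper_force: 32.5
```

{"op": "step_arm", "data": {
  "targets": "0 0 0 0;0 0 0 0;0 0 0 0;0 0 0 0",
  "gripper": 0.5
}}

```text
t: 9.65
tcp_pos: [0.4429, -0.1887, 0.0072]
tool_rot: [0.719, 0.695, -0.0, -0.0]
force: [0.6, 0.3, 0.0]
finger_gap: 0.502
gripper_force: 0.0
```

{"op": "step_arm", "data": {
  "targets": "0 0 -40 0;0 0 -90 0;0 0 -130 0;0 0 -170 0;0 0 -190 0;0 0 -190 0"
}}

```text
t: 10.25
tcp_pos: [0.4447, -0.1899, 0.2003]
tool_rot: [0.719, 0.695, 0.001, 0.004]
force: [-0.1, 0.6, -0.7]
finger_gap: 0.499
gripper_force: 0.0
```

Run:
```python
from h import *
ims=[]
for n in ["side","wrist"]:
    C,im=snap(n); ims.append(im)
    m=manip.mark_of(n,"parts_brush"); print(n,best(m), atz(C,m[0]["position"],.003) if m else "")
    if n=="wrist":
        m=manip.mark_of(n,"mat"); print(best(m), atz(C,m[0]["position"],0) if m else "")
cv2.imwrite("pics/e.png",cv2.cvtColor(cv2.resize(np.hstack(ims),(800,300),interpolation=cv2.INTER_AREA),cv2.COLOR_RGB2BGR))
s=manip.sense(); print(s["t"],s["tcp_pos"],s["finger_gap"],s["q"])
```

```text
side (array([315.5, 218.7]), 0.77) [ 0.43946817 -0.19765226  0.003     ]
wrist (array([260.6, 191.8]), 0.93) [ 0.44670264 -0.21000941  0.003     ]
(array([262.3, 196.3]), 0.97) [ 0.44863552 -0.21672682  0.        ]
10.5 [ 0.44215951 -0.18831421  0.19583958] 0.4957270680745897 [-6.35685193e-01  3.89005715e-01  1.82297138e+00 -2.90895666e-05
  9.33216789e-01 -6.00775951e-01]
```

View pics/e.png

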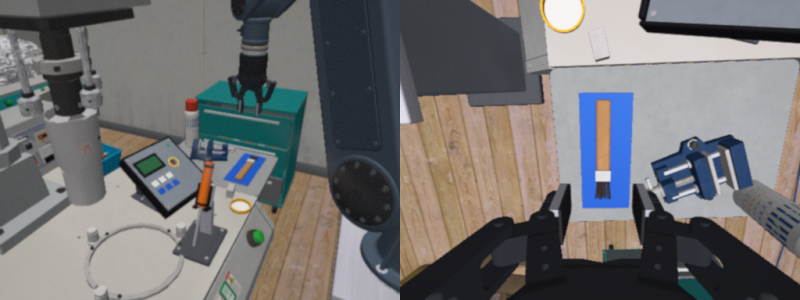

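{"op": "step_arm", "data": {
  "targets": "45 22 -30 0;90 44 -70 0;135 66 -75 0;180 88 -75 0;193 93 -75 0;193 93 -75 0;193 93 -75 0",
  "gripper": 0.2
}}

```text
t: 11.2
tcp_pos: [0.5421, 0.0012, 0.2707]
tool_rot: [0.719, 0.695, -0.001, -0.001]
force: [0.3, 0.5, 0.6]
finger_gap: 0.803
gripper_force: 0.0
```

```bash
cat > d.py <<'E'
from h import *
np.set_printoptions(precision=4,suppress=True)
C,im=snap("wrist","f.png")
s=manip.sense(); print(s["t"],s["tcp_pos"],R.from_quat(s["tool_rot"]).as_matrix())
for q,z in [("well_mouth",.0935),("button_top",.083),("counter",0),("cradle",0),("cradle_seat",.106),("probe_shoulder",.106),("probe_grip",.177),("probe",.025)]:
    m=manip.mark_of("wrist",q); print(q,best(m), atz(C,m[0]["position"],z) if m else "")
hsv=cv2.cvtColor(im,cv2.COLOR_RGB2HSV)
E
python3 d.py
```

```text
11.25 [0.5419 0.0004 0.2708] [[ 0.0345  0.9994 -0.0035]
 [ 0.9994 -0.0345  0.0001]
 [-0.     -0.0035 -1.    ]]
well_mouth (array([118.4,  62.9]), 0.74) [0.4034 0.1268 0.0935]
button_top (array([312.2, 185. ]), 0.45) [ 0.6072 -0.0118  0.083 ]
counter (array([302.8, 146.1]), 0.84) [0.6079 0.0247 0.    ]
cradle (array([176.2,  53.5]), 0.8) [0.4397 0.1511 0.    ]
cradle_seat (array([144. ,  37.2]), 0.75) [0.4376 0.1465 0.106 ]
probe_shoulder (array([142.3,  32.9]), 0.86) [0.4365 0.1502 0.106 ]
probe_grip (array([118.3,  64.1]), 0.73) [0.4405 0.1121 0.177 ]
probe (array([162.9,  15.4]), 0.86) [0.435  0.1882 0.025 ]
```

View pics/f.png

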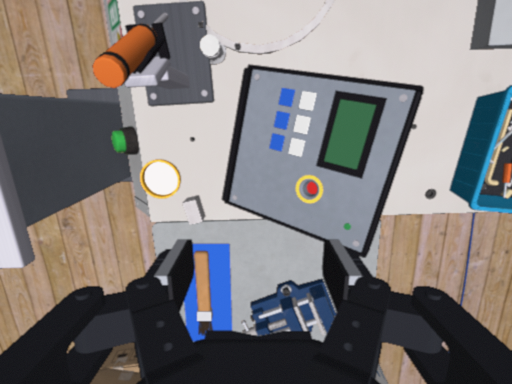

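```bash
cat > e.py <<'E'
from h import *
from scipy.optimize import least_squares
np.set_printoptions(precision=4,suppress=True)
im=cv2.cvtColor(cv2.imread("pics/f.png"),cv2.COLOR_BGR2RGB)
C=cam("wrist"); print("cam axis",C[3][:3,2],C[3][:3,3])
hsv=cv2.cvtColor(im,cv2.COLOR_RGB2HSV)
roi=np.zeros(hsv.shape[:2],np.uint8); roi[165:212,288:334]=1
y=(cv2.inRange(hsv,(20,120,120),(35,255,255))*roi); p=cv2.findNonZero(y); e=cv2.fitEllipse(cv2.convexHull(p)); print("ring",e)
rd=((cv2.inRange(hsv,(0,140,90),(8,255,255))|cv2.inRange(hsv,(172,140,90),(180,255,255)))*roi); m=cv2.moments(rd); print("red",m["m10"]/m["m00"],m["m01"]/m["m00"],m["m00"]/255)
print("well",atz(C,e[0],.0935))
# base edges
g=[atz(C,q,.01)[:2] for q in [(150,106),(213,102),(204,2),(137,8)]]
print("base",g,"yaw bottom",np.degrees(np.arctan2(*(g[1]-g[0])[::-1])),"yaw right",np.degrees(np.arctan2(*(g[2]-g[1])[::-1]))-90)
# panel: edges -> yaw/position
X=np.array([[.866,0,.5],[0,1,0],[-.5,0,.866]]).T
P=[X@[u,v,0]+[-.015,0,.086] for u,v in [(.085,.09),(.085,-.09)]]+[np.array([-.002,-.035,.0935])]
obs=[(419,90),(364,252),e[0]]
W=lambda x,p:np.array([x[0]+np.cos(x[2])*p[0]-np.sin(x[2])*p[1],x[1]+np.sin(x[2])*p[0]+np.cos(x[2])*p[1],p[2]])
f=lambda x:np.concatenate([np.subtract(proj(C,W(x,p)),o) for p,o in zip(P,obs)])
x=least_squares(f,[.61,.02,-.2]).x; print(x,np.degrees(x[2]),f(x))
a=[W(x,X@[u,v,0]+[-.015,0,.086]) for u,v in [(-.085,.09),(-.085,-.09)]]; print([proj(C,q) for q in a])
# orientation from LCD/keys direction: intersect rays w. panel plane
n=W([0,0,x[2]],X[:,2]);p0=W(x,np.array([-.015,0,.086]))
def onp(px):
    o,d=ray(C,px); return o+d*((p0-o)@n)/(d@n)
for A,B in [((419,90),(364,252)),((252,69),(419,90)),((252,69),(228,197)),((345,92),(385,98)),((383,97),(357,176))]:
    d=onp(B)-onp(A); h=np.hypot(d[0],d[1]); print(A,B,np.degrees(np.arctan2(d[1],d[0])),np.linalg.norm(d))
E
python3 e.py
```

```text
cam axis [-0.0096 -0.2845 -0.9586] [0.5462 0.0725 0.4141]
ring ((308.9700927734375, 188.6571807861328), (26.35459327697754, 27.754444122314453), 155.38861083984375)
red 311.62886597938143 187.75257731958763 97.0
well [ 0.6031 -0.0154  0.0935]
base [array([0.401 , 0.0854]), array([0.4866, 0.0875]), array([0.485 , 0.2046]), array([0.4015, 0.2012])] yaw bottom 1.387699634202241 yaw right 0.8064444987875277
[ 0.6196  0.0166 -0.2428] -13.91069858684425 [-0.6956 -3.322  -4.1686  3.2632  5.2261  1.0865]
[[np.float64(263.44661460554516), np.float64(65.70565446612022)], [np.float64(235.76817982240394), np.float64(205.54372295924392)]]
(419, 90) (364, 252) -103.49984375812693 0.17178864146916656
(252, 69) (419, 90) -12.973248414978638 0.1865634849028659
(252, 69) (228, 197) -103.88086806457326 0.1670706023936992
(345, 92) (385, 98) -13.380226044548456 0.04045583313741688
(383, 97) (357, 176) -104.48894780927547 0.08234872588539086
```

{"op": "step_arm", "data": {
  "targets": "36 -35 0 0;72 -70 15 -3;109 -106 25 -3;109 -106 31 -3;109 -106 31 -3;109 -106 31 -3"
}}

```text
t: 12.25
tcp_pos: [0.4423, 0.1127, 0.2419]
tool_rot: [0.701, 0.713, 0.001, 0.001]
force: [-0.3, -0.6, 0.5]
finger_gap: 0.803
gripper_force: 0.0
```

```bash
cat > g.py <<'E'
from h import *
np.set_printoptions(precision=4,suppress=True)
C,im=snap("wrist","g.png")
s=manip.sense(); print(s["t"],s["tcp_pos"],R.from_quat(s["tool_rot"]).as_matrix())
for q,z in [("cradle_seat",.106),("probe_shoulder",.106),("probe_grip",.177)]:
    m=manip.mark_of("wrist",q); print(q,best(m), atz(C,m[0]["position"],z) if m else "")
m=manip.masks_of("wrist","probe")[0]["pixels"].astype(np.uint8)
h=cv2.cvtColor(im,cv2.COLOR_RGB2HSV); o=cv2.inRange(h,(3,150,80),(16,255,255))&(m*255)
p=cv2.findNonZero(o).reshape(-1,2); print(p.min(0),p.max(0)); r=cv2.minAreaRect(p); print(r)
v=cv2.fitLine(p,cv2.DIST_L2,0,.01,.01).ravel(); print(v)
# model axis projected
for x,y,yaw in [(.440,.147,1)]:
    a=np.radians(yaw)
    for t in (.09,.14,.168,.19):
        l=.038-.4226*t; print(t,proj(C,[x-np.sin(a)*l,y+np.cos(a)*l,.025+.9063*t]))
print("tcp",proj(C,s["tcp_pos"]))
E
python3 g.py
```

```text
12.3 [0.4427 0.1124 0.242 ] [[-0.0164  0.9999  0.0027]
 [ 0.9999  0.0164 -0.0004]
 [-0.0004  0.0027 -1.    ]]
cradle_seat (array([251.2, 154.3]), 0.63) [0.4368 0.1456 0.106 ]
probe_shoulder (array([251.2, 150.6]), 0.94) [0.4368 0.1492 0.106 ]
probe_grip (array([253.9, 208. ]), 0.71) [0.4406 0.1146 0.177 ]
[239 144] [266 238]
((252.49996948242188, 190.99996948242188), (93.99998474121094, 26.999996185302734), 90.0)
[  0.0101  -0.9999 252.9823 192.744 ]
0.09 [np.float64(254.50273058965766), np.float64(153.02636130819366)]
0.14 [np.float64(254.15842430395577), np.float64(185.70454939106588)]
0.168 [np.float64(253.91401153132236), np.float64(208.90182137141434)]
0.19 [np.float64(253.6863379196596), np.float64(230.51037576725787)]
tcp [np.float64(256.5507335434952), np.float64(250.1481815771571)]
```

View pics/g.png

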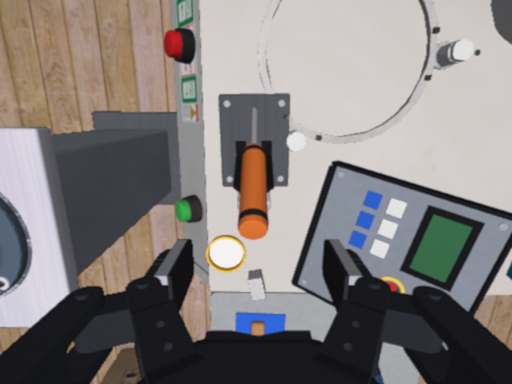

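{"op": "step_arm", "data": {
  "targets": "1 -2 35 0;2 -3 65 0;2 -3 80 0;2 -3 82 0;2 -3 82 0"
}}

```text
t: 13.0
tcp_pos: [0.4382, 0.1148, 0.1593]
tool_rot: [0.701, 0.713, -0.0, -0.0]
force: [0.5, 0.4, 0.6]
finger_gap: 0.798
gripper_force: 0.0
```

{"op": "step_arm", "data": {
  "targets": "0 0 0 0;0 0 0 0;0 0 0 0;0 0 0 0;0 0 0 0;0 0 0 0",
  "gripper": 0.95,
  "squeeze": 60
}}

```text
t: 13.6
tcp_pos: [0.4385, 0.1152, 0.1601]
tool_rot: [0.701, 0.713, 0.001, 0.001]
force: [-0.2, -0.8, 5.7]
finger_gap: 0.241
gripper_force: 58.4
```

{"op": "step_arm", "data": {
  "targets": "6 0 -3 0;14 0 -7 0;24 0 -11 0;34 0 -16 0;44 0 -21 0;50 0 -40 0;50 0 -75 0;50 0 -115 0;50 0 -150 0;50 0 -150 0"
}}

```text
t: 14.6
tcp_pos: [0.4396, 0.1668, 0.3143]
tool_rot: [0.701, 0.714, 0.005, 0.003]
force: [0.3, 0.8, -0.6]
finger_gap: 0.236
gripper_force: 58.8
```

{"op": "step_arm", "data": {
  "targets": "-14 6 0 8;-28 12 0 16;-42 19 0 24;-56 25 0 32;-70 32 0 40;-84 38 0 48;-98 45 0 56;-112 51 0 64;-126 58 0 72;-140 64 0 80;-150 70 0 88;-160 75 0 96"
}}

```text
t: 15.8
tcp_pos: [0.5141, 0.007, 0.3082]
tool_rot: [0.999, -0.046, -0.001, -0.001]
force: [0.8, -0.1, -1.2]
finger_gap: 0.241
gripper_force: 58.6
```

{"op": "step_arm", "data": {
  "targets": "0 0 0 8;0 0 15 9;0 0 30 9;0 0 35 9;0 0 35 9"
}}

```text
t: 16.3
tcp_pos: [0.5136, 0.0073, 0.2729]
tool_rot: [0.993, -0.122, -0.002, -0.0]
force: [-0.5, -0.6, -1.1]
finger_gap: 0.241
gripper_force: 58.7
```

```bash
cat > k.py <<'E'
from h import *
np.set_printoptions(precision=4,suppress=True)
CC={}
for n in ["scene","side","wrist"]:
    CC[n],im=snap(n,"k_%s.png"%n)
s=manip.sense(); M=R.from_quat(s["tool_rot"]).as_matrix(); print(s["t"],s["tcp_pos"],M)
tip=s["tcp_pos"]+M@[.07,0,.135]
rs=[]
for n in CC:
    for q in ["probe","probe_shoulder","well_mouth","button_top"]:
        m=manip.mark_of(n,q); print(n,q,best(m)); 
        if q=="probe" and m and m[0]["p"]>.5: rs.append(ray(CC[n],m[0]["position"]))
    print(" pred tip",proj(CC[n],tip),"well",proj(CC[n],[.603,-.0155,.0935]))
print("tip pred",tip); 
if len(rs)>1: p,e=tri(rs); print("tri",p,e,"tool",M.T@(p-s["tcp_pos"]))
E
python3 k.py
```

```text
16.45 [0.515  0.0068 0.2747] [[ 0.9704 -0.2416  0.0009]
 [-0.2416 -0.9704 -0.0001]
 [ 0.0009 -0.0002 -1.    ]]
scene probe (array([218.8, 193.6]), 0.77)
scene probe_shoulder (array([234. , 172.8]), 0.73)
scene well_mouth (array([215.5, 206.3]), 0.8)
scene button_top (array([243.8, 150.6]), 0.6)
 pred tip [np.float64(219.20083840854838), np.float64(192.081383824962)] well [np.float64(213.90025099940374), np.float64(203.56152436821878)]
side probe (array([227.2, 194.8]), 0.58)
side probe_shoulder (array([239.1, 161.5]), 0.89)
side well_mouth (array([219.2, 207.8]), 0.82)
side button_top (None, 0)
 pred tip [np.float64(227.27124362261134), np.float64(190.59590237560062)] well [np.float64(221.21444857418447), np.float64(206.28370357367967)]
wrist probe (array([253.5, 111.4]), 0.7)
wrist probe_shoulder (array([256.3, 168.5]), 0.61)
wrist well_mouth (array([257.6,  98.1]), 0.7)
wrist button_top (array([258.2,  92. ]), 0.45)
 pred tip [np.float64(258.3216616351139), np.float64(115.36947205138715)] well [np.float64(258.58212748584054), np.float64(94.80289265648162)]
tip pred [ 0.583  -0.0102  0.1398]
tri [ 0.5849 -0.0085  0.1325] [np.float64(0.0027682074415012812), np.float64(0.003013464260558833), np.float64(0.0033133654911341455)] tool [ 0.0715 -0.002   0.1423]
```

View pics/k_wrist.png

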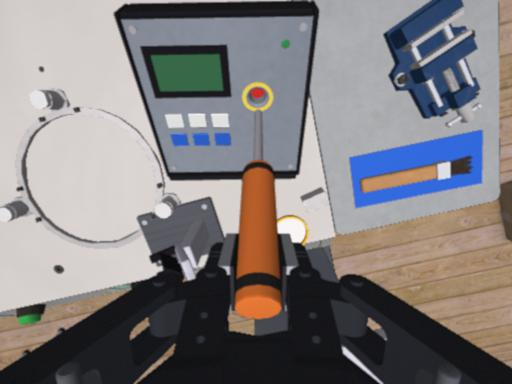

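{"op": "step_arm", "data": {
  "targets": "4 0 10 0;9 0 20 0;12 0 26 0;14 0 30 0;14 0 30 0;14 0 30 0"
}}

```text
t: 17.65
tcp_pos: [0.5282, 0.0031, 0.2441]
tool_rot: [0.993, -0.122, -0.0, -0.0]
force: [0.4, -0.1, -0.4]
finger_gap: 0.245
gripper_force: 58.7
```

```bash
cat >> k.py <<'E'
t=[]
for n in CC:
    im=cv2.imread("pics/k_%s.png"%n); u,v=proj(CC[n],[.603,-.0155,.0935]); u,v=int(u),int(v)
    c=im[v-32:v+32,u-22:u+22]; print(n,"crop origin",u-22,v-32); t.append(cv2.resize(c,None,fx=6,fy=6,interpolation=cv2.INTER_CUBIC))
cv2.imwrite("pics/m.png",np.hstack(t))
E
python3 k.py
```

```text
17.8 [0.5283 0.0032 0.2447] [[ 0.9703 -0.2418  0.0007]
 [-0.2418 -0.9703 -0.0001]
 [ 0.0007 -0.     -1.    ]]
scene probe (array([212.5, 201.1]), 0.78)
scene probe_shoulder (array([223.6, 179.6]), 0.68)
scene well_mouth (array([215. , 204.4]), 0.98)
scene button_top (array([213.8, 206.7]), 0.55)
 pred tip [np.float64(215.64770172828443), np.float64(199.56391837524592)] well [np.float64(213.90025099940374), np.float64(203.56152436821878)]
side probe (array([221., 199.]), 0.58)
side probe_shoulder (array([236.6, 174.1]), 0.72)
side well_mouth (array([221.6, 208.7]), 0.97)
side button_top (array([256.8, 310.1]), 0.2)
 pred tip [np.float64(223.2053934884361), np.float64(200.8729978748626)] well [np.float64(221.21444857418447), np.float64(206.28370357367967)]
wrist probe (array([255.9, 109.4]), 0.67)
wrist probe_shoulder (array([256.9, 168.4]), 0.64)
wrist well_mouth (None, 0)
wrist button_top (array([260. , 103.6]), 0.61)
 pred tip [np.float64(258.214754977512), np.float64(115.74948946011378)] well [np.float64(258.238972633396), np.float64(108.22182546714161)]
tip pred [ 0.5963 -0.0138  0.1097]
tri [ 0.6024 -0.0122  0.1094] [np.float64(0.004547311611020678), np.float64(0.0039761918463951705), np.float64(0.0008854662607689996)] tool [ 0.0756 -0.003   0.1353]
scene crop origin 191 171
side crop origin 199 174
wrist crop origin 236 76
```

View pics/m.png

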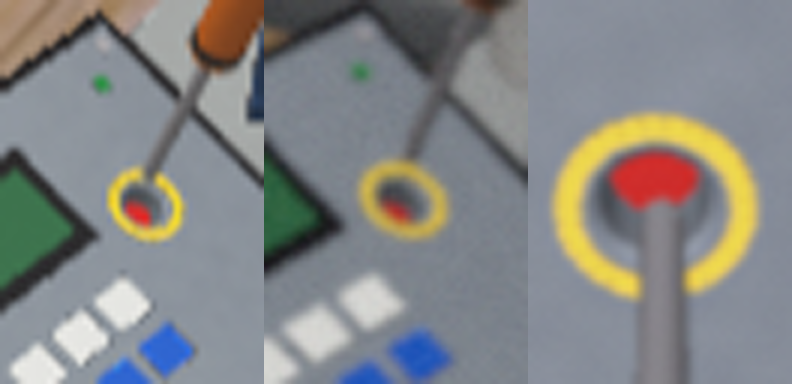

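Run:
```python
from h import *
np.set_printoptions(precision=4,suppress=True)
s=manip.sense(); M=R.from_quat(s["tool_rot"]).as_matrix()
CC={n:cam(n,s) for n in ["scene","side","wrist"]}
T=dict(scene=(216,200.5),side=(223.3,200.7),wrist=(257.7,109.3)); G=dict(scene=(215.3,205),side=(222.3,207.3),wrist=(257.3,110.2))
a,ea=tri([ray(CC[n],T[n]) for n in CC]); b,eb=tri([ray(CC[n],G[n]) for n in CC])
c=np.radians(-13.7); n=np.array([-.5*np.cos(c),-.5*np.sin(c),.866]); u=np.array([.866*np.cos(c),.866*np.sin(c),.5]); l=np.array([-np.sin(c),np.cos(c),0])
print(a,ea,b,eb); d=b-a; print("tip from mouth: n,u,left",-d@n,-d@u,-d@l, "tool tip",M.T@(a-s["tcp_pos"]), "n in tool",M.T@n,"u",M.T@u)
```

```text
[ 0.5989 -0.016   0.1064] [np.float64(0.0026443745029559266), np.float64(0.0020887394890645654), np.float64(0.0032319000514419655)] [ 0.6001 -0.0147  0.0913] [np.float64(0.0013663815136006007), np.float64(0.000705759296790983), np.float64(0.0013091113605831562)]
tip from mouth: n,u,left 0.013542338838396053 0.006877384090900149 -0.001575996485807232 tool tip [0.0733 0.0015 0.1379] n in tool [-0.5     0.0026 -0.866 ] u [ 0.866  -0.0046 -0.5   ]
```

{"op": "step_arm", "data": {
  "targets": "0 0 5 0;0 0 10 0;0 0 15 0;0 0 15 0;0 0 15 0"
}}

```text
t: 18.9
tcp_pos: [0.528, 0.0032, 0.229]
tool_rot: [0.993, -0.122, -0.0, -0.0]
force: [0.1, 0.4, 0.8]
finger_gap: 0.241
gripper_force: 58.6
```

{"op": "step_arm", "data": {
  "targets": "1.5 0 2.6 0;3 0 5.2 0;4.5 0 7.8 0;4.5 0 7.8 0"
}}

```text
t: 19.3
tcp_pos: [0.5326, 0.002, 0.2211]
tool_rot: [0.993, -0.122, -0.0, -0.0]
force: [-0.5, -0.3, -1.7]
finger_gap: 0.243
gripper_force: 58.7
```

{"op": "step_arm", "data": {
  "targets": "0.5 0 0.9 0;1 0 1.7 0;1.5 0 2.6 0;1.5 0 2.6 0;1.5 0 2.6 0"
}}

```text
t: 19.8
tcp_pos: [0.534, 0.0017, 0.2189]
tool_rot: [0.993, -0.122, -0.0, 0.0]
force: [0.7, 0.2, -0.6]
finger_gap: 0.24
gripper_force: 58.7
```

{"op": "step_arm", "data": {
  "targets": "0.5 0 0.9 0;1 0 1.7 0;1 0 1.7 0;1 0 1.7 0"
}}

```text
t: 20.2
tcp_pos: [0.5349, 0.0014, 0.2172]
tool_rot: [0.993, -0.122, -0.0, 0.0]
force: [0.4, -0.3, -1.4]
finger_gap: 0.247
gripper_force: 58.7
```

{"op": "step_arm", "data": {
  "targets": "0.5 0 0.9 0;1 0 1.7 0;1 0 1.7 0;1 0 1.7 0"
}}

```text
t: 20.6
tcp_pos: [0.5359, 0.0012, 0.2156]
tool_rot: [0.993, -0.122, -0.0, -0.0]
force: [-0.4, -0.1, 0.1]
finger_gap: 0.244
gripper_force: 58.6
```

{"op": "step_arm", "data": {
  "targets": "0.5 0 0.9 0;1 0 1.7 0;1 0 1.7 0;1 0 1.7 0"
}}

```text
t: 21.0
tcp_pos: [0.5368, 0.001, 0.2139]
tool_rot: [0.993, -0.122, -0.0, -0.0]
force: [-0.9, 0.6, 0.6]
finger_gap: 0.24
gripper_force: 58.7
```

{"op": "step_arm", "data": {
  "targets": "0.5 0 0.9 0;1 0 1.7 0;1 0 1.7 0;1 0 1.7 0"
}}

```text
t: 21.4
tcp_pos: [0.5378, 0.0008, 0.2121]
tool_rot: [0.993, -0.122, -0.0, -0.0]
force: [-1.6, 0.2, 2.7]
finger_gap: 0.243
gripper_force: 58.7
```

{"op": "step_arm", "data": {
  "targets": "0.5 0 0.9 0;1 0 1.7 0;1 0 1.7 0;1 0 1.7 0"
}}

```text
t: 21.8
tcp_pos: [0.5388, 0.0005, 0.2104]
tool_rot: [0.993, -0.122, -0.0, -0.0]
force: [-2.1, 1.1, 3.9]
finger_gap: 0.241
gripper_force: 58.9
```

{"op": "step_arm", "data": {
  "targets": "0.5 0 0.9 0;1 0 1.7 0;1 0 1.7 0;1 0 1.7 0"
}}

```text
t: 22.2
tcp_pos: [0.5389, 0.0005, 0.2101]
tool_rot: [0.993, -0.122, -0.001, -0.0]
force: [-6.6, 0.5, 12.4]
finger_gap: 0.241
gripper_force: 60.0
```

{"op": "step_arm", "data": {
  "targets": "0.3 0 0.5 0;0.5 0 0.9 0;0.5 0 0.9 0;0.5 0 0.9 0"
}}

```text
t: 22.6
tcp_pos: [0.539, 0.0005, 0.2099]
tool_rot: [0.993, -0.122, -0.001, 0.0]
force: [-8.1, 1.3, 17.7]
finger_gap: 0.241
gripper_force: 60.3
```

Run:
```python
from h import *
t=[]
for n in ["scene","side","wrist"]:
    C,im=snap(n); u,v=map(int,proj(C,[.603,-.0155,.0935])); t.append(cv2.resize(im[v-32:v+32,u-22:u+22],None,fx=6,fy=6,interpolation=cv2.INTER_CUBIC))
cv2.imwrite("pics/p.png",cv2.cvtColor(np.hstack(t),cv2.COLOR_RGB2BGR)); s=manip.sense(); print(s["t"],s["force"],s["tcp_pos"])
```

```text
22.75 [-8.14727546  1.79464444 17.4407579 ] [5.38939579e-01 5.38515800e-04 2.09875629e-01]
```

View pics/p.png

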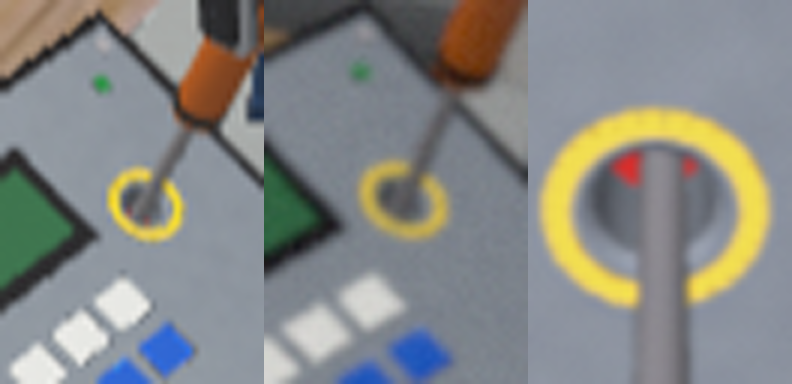

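{"op": "step_arm", "data": {
  "targets": "-1.5 0 -2.6 0;-3 0 -5.2 0;-6 0 -10.4 0;-10 0 -17.3 0;-15 0 -26 0;-19 0 -50 0;-19 0 -85 0;-19 0 -102 0;-19 0 -102 0;-19 0 -102 0"
}}

```text
t: 23.75
tcp_pos: [0.5214, 0.0048, 0.3096]
tool_rot: [0.993, -0.122, -0.0, 0.0]
force: [-1.0, -0.0, -1.1]
finger_gap: 0.241
gripper_force: 59.0
```

Run:
```python
from h import *
s=manip.sense(); M=R.from_quat(s["tool_rot"]).as_matrix(); print(s["t"],s["tcp_pos"],s["force"],s["finger_gap"])
print("to (0.4385,0.165,0.31) in tool mm",M.T@(np.array([.4385,.165,.312])-s["tcp_pos"])*1000,"yaw now",np.degrees(np.arctan2(M[1,1],M[0,1])))
```

```text
23.75 [0.52140701 0.00480853 0.30963193] [-1.03552964 -0.03351457 -1.08747354] 0.24109519960487205
to (0.4385,0.165,0.31) in tool mm [-119.19806981 -135.37616523   -2.36702714] yaw now -103.99994677695652
```

{"op": "step_arm", "data": {
  "targets": "-10 -12 -2 -8;-20 -24 -2 -16;-30 -36 -2 -24;-40 -48 -2 -32;-50 -60 -2 -40;-60 -72 -2 -48;-70 -84 -2 -56;-80 -96 -2 -64;-90 -108 -2 -72;-100 -120 -2 -80;-110 -130 -2 -88;-119 -135 -2 -96"
}}

```text
t: 24.95
tcp_pos: [0.4375, 0.1651, 0.3099]
tool_rot: [0.753, 0.658, -0.002, -0.001]
force: [0.4, 0.6, -1.8]
finger_gap: 0.242
gripper_force: 58.7
```

{"op": "step_arm", "data": {
  "targets": "0 0 0 -8;0 0 0 -9;0 0 0 -9;0 0 0 -9"
}}

```text
t: 25.35
tcp_pos: [0.4389, 0.1643, 0.3112]
tool_rot: [0.702, 0.712, -0.001, -0.0]
force: [-0.4, -0.0, -0.3]
finger_gap: 0.242
gripper_force: 58.7
```

```bash
cat > n.py <<'E'
from h import *
np.set_printoptions(precision=4,suppress=True)
s=manip.sense(); M=R.from_quat(s["tool_rot"]).as_matrix(); print(s["t"],s["tcp_pos"],"yaw",np.degrees(np.arctan2(M[1,1],M[0,1])))
CC={n:snap(n)[0] for n in ["scene","side","wrist"]}
for q,p in [("probe",[.07,0,.135]),("probe_shoulder",[.07-.038,0,.135-.0816])]:
    rs=[]
    for n in CC:
        m=manip.mark_of(n,q); print(n,q,best(m),np.round(proj(CC[n],s["tcp_pos"]+M@p),1))
        if m and m[0]["p"]>.5: rs.append(ray(CC[n],m[0]["position"]))
    if len(rs)>1: a,e=tri(rs); print(np.round(e,4),"tool",M.T@(a-s["tcp_pos"]),"exp",p)
E
python3 n.py
```

```text
25.35 [0.4389 0.1643 0.3112] yaw 0.8638886003434003
scene probe (array([225.7, 267.8]), 0.91) [228.2 264.9]
side probe (array([233.3, 259.8]), 0.97) [232.3 259.4]
wrist probe (array([256.8, 111.3]), 0.88) [256.3 114.9]
[0.004  0.0039 0.0004] tool [0.0735 0.0002 0.1362] exp [0.07, 0, 0.135]
scene probe_shoulder (array([236.4, 224.9]), 0.76) [235.2 221.4]
side probe_shoulder (array([240.8, 201.8]), 0.85) [242.9 199. ]
wrist probe_shoulder (array([255.8, 172.2]), 0.67) [255.9 172.6]
[0.0031 0.0033 0.001 ] tool [0.0319 0.0002 0.0599] exp [0.03200000000000001, 0, 0.0534]
```

{"op": "step_arm", "data": {
  "targets": "0 0 35 0;0 0 70 0;0 0 100 0;0 0 115 0;-3 0 126 0;-5 0 130 0;-5 0 130 0"
}}

```text
t: 26.5
tcp_pos: [0.4391, 0.1593, 0.1815]
tool_rot: [0.701, 0.713, -0.0, -0.0]
force: [-0.5, -0.2, -1.5]
finger_gap: 0.24
gripper_force: 58.8
```

{"op": "step_arm", "data": {
  "targets": "-5 0 2 0;-10 0 5 0;-15 0 7 0;-20 0 10 0;-25 0 12 0;-30 0 14 0;-34 0 16 0;-38 0 18 0;-38 0 18 0"
}}

```text
t: 27.4
tcp_pos: [0.4396, 0.121, 0.1635]
tool_rot: [0.701, 0.713, -0.0, -0.0]
force: [0.5, -0.1, -0.7]
finger_gap: 0.24
gripper_force: 58.8
```

{"op": "step_arm", "data": {
  "targets": "-2 -1 1 0;-4 -1 2 0;-6 -1 3 0;-6 -1 3 0;-6 -1 3 0"
}}

```text
t: 27.9
tcp_pos: [0.4389, 0.1155, 0.1608]
tool_rot: [0.701, 0.713, 0.0, 0.0]
force: [-0.6, -0.2, 0.1]
finger_gap: 0.242
gripper_force: 58.8
```

{"op": "step_arm", "data": {
  "targets": "-0.5 0 1 0;-0.5 0 2 0;-0.5 0 2 0"
}}

```text
t: 28.2
tcp_pos: [0.4389, 0.1152, 0.16]
tool_rot: [0.701, 0.713, 0.0, 0.0]
force: [-2.2, 1.2, 11.1]
finger_gap: 0.241
gripper_force: 60.3
```

Run:
```python
from h import *
np.set_printoptions(precision=4,suppress=True)
s=manip.sense(); print(s["t"],s["tcp_pos"],s["force"])
CC={n:snap(n)[0] for n in ["scene","side","wrist"]}
for q in ["probe","probe_shoulder","cradle_seat","probe_grip"]:
    rs=[]
    for n in CC:
        m=manip.mark_of(n,q); 
        if m and m[0]["p"]>.5: rs.append(ray(CC[n],m[0]["position"])); print(n,q,best(m))
    if len(rs)>1: print(q,*tri(rs))
```

```text
28.2 [0.4389 0.1152 0.16  ] [-2.2376  1.17   11.1026]
scene probe (array([237.8, 301.7]), 0.77)
side probe (array([244.6, 314.8]), 0.79)
wrist probe (array([255.3, 111.9]), 0.83)
probe [0.4397 0.1899 0.0226] [np.float64(0.003004049664722008), np.float64(0.003185184489493375), np.float64(0.003745527400869461)]
scene probe_shoulder (array([247. , 266.3]), 0.65)
side probe_shoulder (array([257.1, 263.8]), 0.65)
wrist probe_shoulder (array([257.7, 168.4]), 0.57)
probe_shoulder [0.4377 0.1497 0.1013] [np.float64(0.00624616450308459), np.float64(0.005340733257814288), np.float64(0.0017534763471764323)]
scene cradle_seat (array([247.8, 261. ]), 0.72)
side cradle_seat (array([257.2, 264.8]), 0.84)
wrist cradle_seat (array([255.5, 172.7]), 0.76)
cradle_seat [0.4376 0.1464 0.1045] [np.float64(0.001741133785112321), np.float64(0.0012855495588837084), np.float64(0.00046843584476442644)]
scene probe_grip (array([253.1, 226.5]), 0.78)
wrist probe_grip (array([256.4, 267.6]), 0.95)
probe_grip [0.4386 0.1134 0.1774] [np.float64(0.0010036481877208523), np.float64(0.0010036481877208942)]
```

{"op": "step_arm", "data": {
  "targets": "-0.5 0 -1 0;-0.5 0 -1 0"
}}

```text
t: 29.15
tcp_pos: [0.4386, 0.1149, 0.1601]
tool_rot: [0.701, 0.713, 0.0, -0.0]
force: [-1.9, 2.9, 5.1]
finger_gap: 0.24
gripper_force: 59.0
```

{"op": "step_arm", "data": {
  "targets": "0 0 0 0;0 0 0 0;0 0 0 0;0 0 0 0;0 0 0 0",
  "gripper": 0.35,
  "squeeze": 20
}}

```text
t: 29.65
tcp_pos: [0.439, 0.1144, 0.1597]
tool_rot: [0.701, 0.713, -0.0, 0.0]
force: [0.3, -0.0, 0.6]
finger_gap: 0.646
gripper_force: 0.0
```

{"op": "step_arm", "data": {
  "targets": "0 0 -20 0;0 0 -50 0;0 0 -90 0;0 0 -110 0;0 0 -110 0;0 0 -110 0"
}}

```text
t: 30.25
tcp_pos: [0.4387, 0.1144, 0.2698]
tool_rot: [0.701, 0.713, 0.0, 0.0]
force: [-0.7, -0.1, -1.0]
finger_gap: 0.649
gripper_force: 0.0
```

Run:
```python
from h import *
np.set_printoptions(precision=4,suppress=True)
s=manip.sense(); print(s["t"],s["tcp_pos"],s["force"],s["finger_gap"])
CC={n:snap(n,"z_%s.png"%n)[0] for n in ["scene","side","wrist"]}
for q in ["probe","probe_shoulder","cradle_seat","probe_grip","parts_brush","mat","yellow_cap_1","gauge_block"]:
    rs=[];o=[]
    for n in CC:
        m=manip.mark_of(n,q); 
        if m and m[0]["p"]>.5: rs.append(ray(CC[n],m[0]["position"])); o.append((n,best(m)))
    print(q,tri(rs)[0] if len(rs)>1 else "",o)
```

```text
30.25 [0.4387 0.1144 0.2698] [-0.6631 -0.1325 -0.985 ] 0.6489647915894821
probe [0.4355 0.1922 0.03  ] [('scene', (array([239.4, 298.6]), 0.87)), ('side', (array([246.8, 315.9]), 0.82)), ('wrist', (array([255.4, 108.1]), 0.98))]
probe_shoulder [0.4349 0.1499 0.1072] [('scene', (array([250.2, 263.8]), 0.61)), ('side', (array([257.2, 262.5]), 0.76)), ('wrist', (array([258.4, 147.6]), 0.77))]
cradle_seat [0.4353 0.1462 0.1044] [('scene', (array([249.5, 262.2]), 0.72)), ('side', (array([259.5, 264. ]), 0.72)), ('wrist', (array([258.6, 150.2]), 0.65))]
probe_grip [0.4397 0.1091 0.1729] [('scene', (array([254.1, 227.2]), 0.98)), ('side', (array([264.5, 219.6]), 0.64)), ('wrist', (array([258.5, 204.9]), 0.79))]
parts_brush [ 0.4468 -0.2389 -0.021 ] [('scene', (array([299.4, 202.1]), 0.86)), ('side', (array([315.9, 220.3]), 0.86)), ('wrist', (array([257.1, 348.9]), 0.58))]
mat [ 0.4441 -0.2134 -0.0068] [('scene', (array([299. , 205.6]), 0.6)), ('side', (array([314. , 218.3]), 0.63))]
yellow_cap_1 [ 0.4004 -0.0145 -0.003 ] [('scene', (array([288.4, 253.7]), 0.82)), ('side', (array([306.2, 266.5]), 0.74)), ('wrist', (array([234.1, 242. ]), 0.58))]
gauge_block [ 0.4402 -0.0611  0.0026] [('scene', (array([281.3, 235.5]), 0.61)), ('side', (array([295.8, 248.2]), 0.68)), ('wrist', (array([258.9, 269.4]), 0.81))]
```

```bash
python3 -c "
from station import manip
print(manip.sign_off())"
```

```text
the job is handed in; nothing more can be done
None
```

I laid the brush flat on the mat, held the button down at its stop with the probe's tip for about half a second, put the probe back in its cradle and handed the job in at about 31 s; no verdict came back.

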